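# Index the sample carousel, nest the empty cup, load the jar

### The job

Work the lever of the sample carousel, one pocket to each full stroke, until the empty open cup stands in the gap of the wire guard; lift it out and nest it in the stack of empty cups on the desk with a light touch, so that it sits home but is not rammed in. Then stand the tall capped jar from the desk upright in the pocket that you have freed, and leave everything else as it is.

Things in the scene. Friction and masses are not known exactly. Their poses are not given: they have to be found in the camera images.
- carousel: hand-indexed sample carousel, fixed to the desk: grey base plate 310 x 310 x 12 mm, a white dial (256 mm diameter) on an aluminium disc with ten steel pins, under a square steel wire guard 274 x 274 mm, its top bars 150 mm above the desk. Origin on the desk under the dial's spindle; z up; -x (roughly to the robot) points from the spindle to the gap in the guard.
- opening (a point): middle of the floor of the pocket in the gap, 95 mm from the spindle along the carousel's -x, 50 mm above the desk; fixed to the base, axes as the carousel. The gap is 96 mm wide, open in front and at the top back to the spindle. Things in the next pockets stand 59 mm away: the fingers go in along the carousel's x axis (one towards the spindle, one in front), not across it.
- dial (a joint): turn of the dial, rad, growing clockwise seen from above: each full stroke adds 0.628, one pocket; starts near 0 with a pocket in the gap. Ten pockets, 36 degrees apart on a circle of 95 mm radius: grey collars 12 mm high, 51.5 mm inside, on the dial's top 50 mm above the desk; hub 56 mm wide, 72 mm above the desk. A bolt on the base bars turning back; friction stops it running on.
- lever (a joint): swing of the index lever about the spindle, rad: 0 at rest, 0.68 at its stop, pulled clockwise (seen from above) towards the robot. After 0.05 rad its bolt catches a pin and carries the dial; only a stroke to the stop brings a pocket fully into place. A spring brings it back, the bolt slips over the next pin and the dial stays. At the grip: 5 to 8 N to pull, 2 to 4 N from the spring.
- lever_grip (a point): the lever's upright black handle, round, 25 mm diameter, from 58 to 152 mm above the desk; this point is on its axis, 125 mm above the desk, 200 mm from the spindle. At rest the lever points 0.34 rad off the carousel's -y axis towards its +x, at the stop 0.34 rad off it towards its -x. The guard's side stays 38 mm or more from the grip.
- cup_mid (a point): the empty open cup in a pocket, the only open-topped thing on the dial: white plastic, tapered, 90 mm high, 62 mm diameter at the rim, 44 mm at the foot, wall 3 mm, 45 g. This point is on its axis 45 mm above its foot; z up the axis. It starts two, three or four full strokes before the gap, on the lever's side, its rim 140 mm above the desk.
- stack_rim (a point): stack of two nested empty cups of the same kind on the desk, to the robot's left or right, 120 mm high, 120 g, free to slide or tip. This point is the centre of its mouth, 120 mm above the desk, 56 mm inside diameter; z up. A cup nested home in it has its rim 30 mm above this point and its middle 15 mm below it; there the tapers meet. It sinks in by itself; pushed with 20 N it jams.
- jar_mid (a point): tall amber glass jar with black screw cap and paper label, on the desk on the side where the stack is not: 90 mm high, body 47 mm diameter up to 65 mm, cap 41 mm diameter from 72 mm up, about 80 to 150 g. This point is on its axis, 45 mm above its foot; standing in a pocket it is 45 mm above the pocket's floor.
- tin: shallow aluminium tin with a lid, 47 mm diameter, 36 mm high, in a pocket of the dial; leave it there. Origin at the centre of its underside.
- tin2: another such tin in a pocket of the dial; leave it there. Origin at the centre of its underside.
- weigh_jar: low stoppered clear glass jar, 47 mm diameter, 62 mm high, in a pocket of the dial; leave it there. Origin at the centre of its underside.
- small_jar: small clear glass jar with a black cap, 44 mm diameter, 62 mm high, in a pocket of the dial; leave it there. Origin at the centre of its underside.
- dish: flat clear dish with a lid, 92 mm diameter, 20 mm high, on the desk; not part of the job. Origin at the centre of its underside.
- glue: white glue bottle with a pointed blue nozzle, 58 mm diameter, 162 mm high, on the desk; not part of the job. Origin at the centre of its underside.
- ethanol: clear wash bottle with a white cap, 64 mm diameter, 150 mm high, on the desk; not part of the job. Origin at the centre of its underside.
- pin_box: closed white box of pins with a grey lid, 87 x 62 x 32 mm, on the desk; not part of the job. Origin at the centre of its underside.

How it is judged (in metres and radians):
On the way, in this order (a step that is already met when the one before it is completed fails the run):
1. the lever has been pulled through a first full stroke and has carried the dial on by a pocket (value of joint lever above 0.58 rad and value of joint dial above 0.52 rad).
2. the lever is back at rest for the next stroke (value of joint lever below 0.08 rad and value of joint dial above 0.52 rad).
3. a second full stroke has carried the dial on by another pocket (value of joint lever above 0.58 rad and value of joint dial above 1.15 rad).
4. the empty cup stands in its pocket in the gap of the guard, the lever back at rest (horizontal distance between cup_mid and opening below 0.012 m and z of cup_mid in the frame of opening below 0.05 m and value of joint lever below 0.08 rad), for 0.1 s.
5. the cup is nested home in the stack and let go (horizontal distance between cup_mid and stack_rim below 0.012 m and z of cup_mid in the frame of stack_rim below -0.004 m and angle between the z axis of cup_mid and the z axis of stack_rim, either way round below 0.14 rad and contact force between the fingers and cup below 0.2 N), for 0.2 s.
At the end, for the whole second after the job is handed in: Cup nested in the stack: on axis within 12 mm, at most 11 mm short of home, lean under 0.14 rad; stack upright within 0.12 rad. Jar upright (0.12 rad) in the pocket in the gap, within 12 mm of its centre and 5 mm of full depth. Lever at rest (below 0.08 rad); cup and jar still (horizontal distance between cup_mid and stack_rim below 0.012 m and z of cup_mid in the frame of stack_rim below -0.004 m and angle between the z axis of cup_mid and the z axis of stack_rim, either way round below 0.14 rad and angle between each of stack_rim, jar_mid's own z axis and vertical below 0.12 rad and horizontal distance between jar_mid and opening below 0.012 m and z of jar_mid in the frame of opening between 0.04 and 0.05 m and value of joint lever below 0.08 rad and linear speed of each of jar, cup below 0.03 m/s); the robot touches nothing.
It fails at once if the cup is rammed into the stack and jams (more than 100 N between the tapered walls, which takes a push of some 20 N) (contact force between cup and stack above 100 N).
It fails at once if a thing on the dial that should stay is tipped or lifted out of its pocket (angle between any of tin, tin2, weigh_jar, small_jar's own z axis and vertical above 0.5 rad or z of any of tin, tin2, weigh_jar, small_jar in the frame of carousel above 0.075 m).
It fails at once if a bystander on the desk is pushed by more than 30 mm (distance of any of dish, glue, ethanol, pin_box from where it was at the start of the episode above 0.03 m).
It fails at once if the stack of cups is knocked over (angle between stack_rim's own z axis and vertical above 0.5 rad).
It also fails if it takes over 72 s, if anything falls off the work surface, if the arm or the gripper's body presses on something with over 40 N, if the wrist force passes 120 N, or if a joint passes its speed limit or range.

### The arm

A 6-joint arm with a two-finger parallel gripper is mounted at the origin on the work surface. World frame = base frame: x ahead of the robot, y to its left, z up, the work surface at z = 0. Lengths are in mm, angles in rad, forces in N, time in s.
With the tool pointing down it reaches from about 275 to 1000 mm from the base axis. Payload 8.4 kg.
Tool frame: the origin (TCP) lies on the centre line of the jaws, within the pads' length; the fingertips stand r.tip_reach ahead of it and the grasp point (between the pads) lies 11 mm behind it (r.tip_reach is the distance from the TCP to the fingertips, in mm); z points along the fingers, y is the line along which they close (so a half turn about z gives the same grasp; the last joint's range is limited). The gripper opens to 85 mm and grips with 20 to 120 N. Pads are 22 mm wide; open, the fingers measure 114 mm over their backs; the gripper's body (76 mm by 85 mm) begins 54 mm behind the grasp point. The pads swing forward as they close: fully open they stand 13 mm farther back than shut.
Start: joints at [-1.281, 0.353, 1.633, -0, 1.155, -0.002], TCP at [179.796, -598.583, 239.281] pointing down, gripper open.
Joint ranges: [-2.63, 2.63], [-0.92, 2.1], [0.06, 2.66], [-1.3, 4.44], [0, 2.69], [-3.02, 3.02]. Speed limits (rad/s): [2.22, 2.22, 2.79, 3.14, 3.14, 3.14].

### API

Orientations are given as [roll, pitch, yaw] about the fixed x, y, z axes, in that order (R = Rz(yaw) Ry(pitch) Rx(roll)).
In Python, from rig import r gives the robot as it stands.
- The arm moves only by the tool carry_out, never from a script. Its argument "targets" is a list of rows, each an object with "dp": the shift along the tool's x, y, z in mm, a list of three; "yaw": the turn about the tool's z in degrees. A call has 1 to 12 rows; each row is the pose to reach, as a shift and turn from the pose commanded when the call began, along the tool's axes at that moment; what a row does not reach only later rows make up. A row lasts 1/8 s, in which the tool goes at most 62.5 mm and 10.7 degrees, less where a joint would pass 70% of its speed; a pose out of reach is approached as far as the arm can. A call with a gripper value outside its range is refused whole. "fingers" is the opening, from -1 (shut) to 1 (fully open), so that 0 is half open, set as the call begins (left out, the last holds). The fingers move at their own pace and stop on an object; "grip_force" is the grip in N (left out, the last holds). Time passes only in rows, so rows that repeat a pose let the fingers close. It gives the time, the measured TCP pose, the force, the opening and the grip force at its end, in the units of the state.
- r.sense(): the state, without advancing time (a new reading comes with each control period).
- r.grab_frame(name): name is "side" or "top"; returns the picture (480x640x3 uint8, red, green, blue); there is no depth.
- r.get_calibration(name): a dict with "fx", "fy", "cx", "cy" (pixels), "rvec" (rotation vector, rad) and "tvec" (3), from world to camera coordinates, as OpenCV has them. Camera axes: x right, y down, z forward; pixel columns grow to the right and rows downward; lengths in mm; the calibration is good to about 2 mm. A picture is of the moment at which its call begins. get_calibration takes no time and is no camera call.
- r.sign_off(): hands the job in; it is judged then, once.
The state is a dict: "clock": time; "qpos": joint angles; "qvel": joint speeds; "joint_efforts": joint torques, N m; "eef_pos": TCP position; "tcp_rot": TCP orientation; "contact_force": force on the tool from outside, world axes, zero at the start; "wrist_torque": the same for the moment, N m; "opening": opening from 0.0 (shut) to 1.0 (fully open); "grasp_force": force on a finger pad.
Only numpy, scipy, OpenCV 4.12 (cv2) and the standard library are available. Lean on these libraries where they do the work, as an engineer would, in place of code of your own. Each camera call takes 0.05 s, during which the arm holds its last target. There are 200 camera calls.

## Working session

There is one attempt and no reset: what is moved stays moved. The work goes in short steps, Python scripts to look and compute and a tool call to move; the robot and the scene stay as the last step left them, time stands still between calls to the robot, and variables do not carry over. Pictures are saved under pics/ and viewed, at most 10 in all, crops included, and the job is handed in when it is done.

Besides the shell and the picture viewer there is one more tool, called as a command line: name --argument value ..., lists and objects as JSON in quotes. carry_out: Moves the arm, as the interface text tells. Its arguments: {"type":"object","properties":{"targets":{"type":"array","items":{"type":"object","properties":{"dp":{"type":"array","items":{"type":"number"}},"yaw":{"type":"number"}}}},"fingers":{"type":"number"},"grip_force":{"type":"number"}},"required":["targets"]}

```bash
mkdir -p pics; cat > h.py <<'E'
import numpy as np,cv2
from rig import r
def cal(n):
    c=r.get_calibration(n);K=np.array([[c['fx'],0,c['cx']],[0,c['fy'],c['cy']],[0,0,1.]])
    return K,np.array(c['rvec'],float),np.array(c['tvec'],float)
def at(n,u,v,z):
    K,rv,t=cal(n);R=cv2.Rodrigues(rv)[0];d=R.T@np.linalg.solve(K,[u,v,1.]);o=-R.T@t.ravel()
    return o+d*(z-o[2])/d[2]
def px(n,p):
    K,rv,t=cal(n);return cv2.projectPoints(np.array(p,float).reshape(-1,3),rv,t,K,None)[0].reshape(-1,2)
def snap(n,f,crop=None,s=1):
    im=r.grab_frame(n)[:,:,::-1]
    if crop: a,b,c,d=crop; im=im[b:d,a:c]
    cv2.imwrite('pics/'+f,cv2.resize(np.ascontiguousarray(im),None,fx=s,fy=s,interpolation=cv2.INTER_CUBIC))
E
python3 - <<'E'
from h import *
print(r.sense(),r.tip_reach)
for n in('top','side'):
    K,rv,t=cal(n);print(n,K[0,0],-cv2.Rodrigues(rv)[0].T@t.ravel());snap(n,n+'0.png',None,1.25)
E
```

```text
{'clock': 0.0, 'qpos': array([-1.28137470e+00,  3.53687539e-01,  1.63409905e+00, -5.61426127e-06,
        1.15522014e+00, -2.41564978e-03]), 'qvel': array([-0.00065746,  0.00025884, -0.00023898,  0.00142004,  0.00144389,
       -0.00174803]), 'joint_efforts': array([-7.11255616e-04, -6.05257130e+01, -3.42072630e+01, -1.22819424e-04,
        9.23430955e-03, -2.06730931e-05]), 'eef_pos': array([ 179.67978548, -598.14185949,  238.55209099]), 'tcp_rot': array([-3.14017857e+00,  1.71727032e-06,  2.91839544e-01]), 'contact_force': array([-0.38769699, -0.20849974,  0.89724883]), 'wrist_torque': array([ 0.00886514,  0.01004617, -0.01085175]), 'grasp_force': 0.0, 'opening': 1.0003973272682918} 8.0
top 433.93151799500504 [ 342.44071156  -14.62864785 1191.59780706]
side 541.1437375323743 [ -7.00154043 562.01264412 881.94647809]
```

View pics/top0.png

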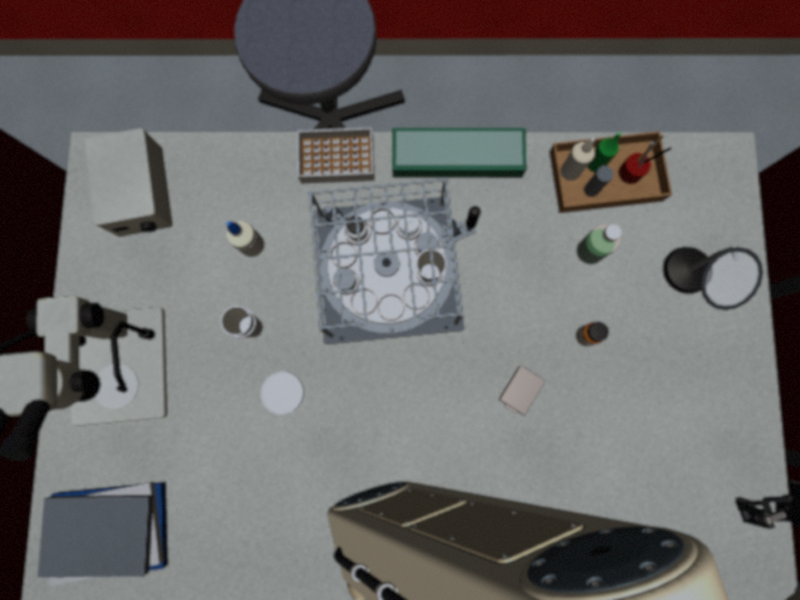

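View pics/side0.png

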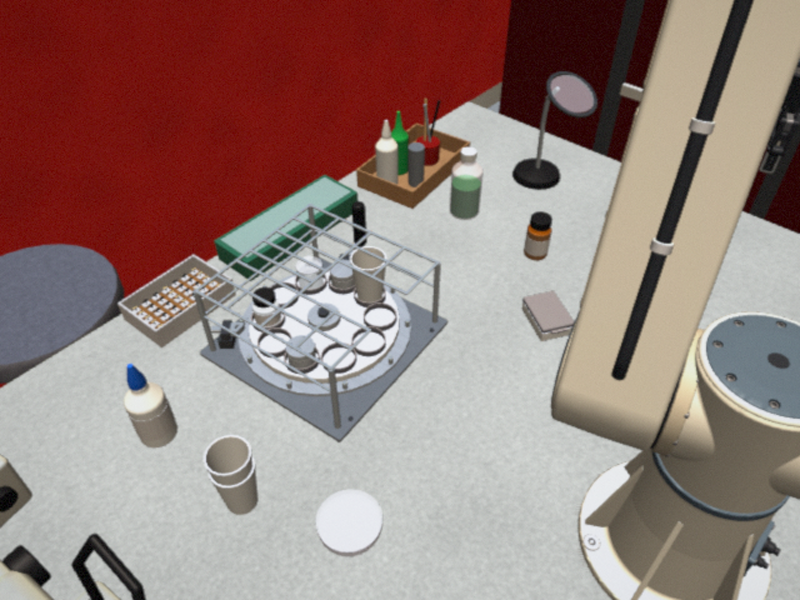

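Top view: spindle at about (387,262), lever handle top (474,213), cup (431,262), jar cap (597,331), stack mouth (238,321). The side view agrees: the stack is on the robot's left, the jar on its right. I'll enlarge the carousel.

```bash
python3 - <<'E'
from h import *
snap('top','car.png',(240,138,390,278),5)
im=r.grab_frame('top')[:,:,::-1]
a=cv2.resize(im[230:290,160:230],None,fx=5,fy=5,interpolation=3);b=cv2.resize(im[230:290,445:515],None,fx=5,fy=5,interpolation=3)
s=r.grab_frame('side')[:,:,::-1]
c=cv2.resize(s[340:420,150:220],None,fx=3.75,fy=3.75,interpolation=3);d=cv2.resize(s[160:220,405:475],None,fx=5,fy=5,interpolation=3)
cv2.imwrite('pics/sj.png',np.vstack([np.hstack([a,b]),np.hstack([cv2.resize(c,(350,300)),d])]))
E
```

```text
(no output)
```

View pics/car.png

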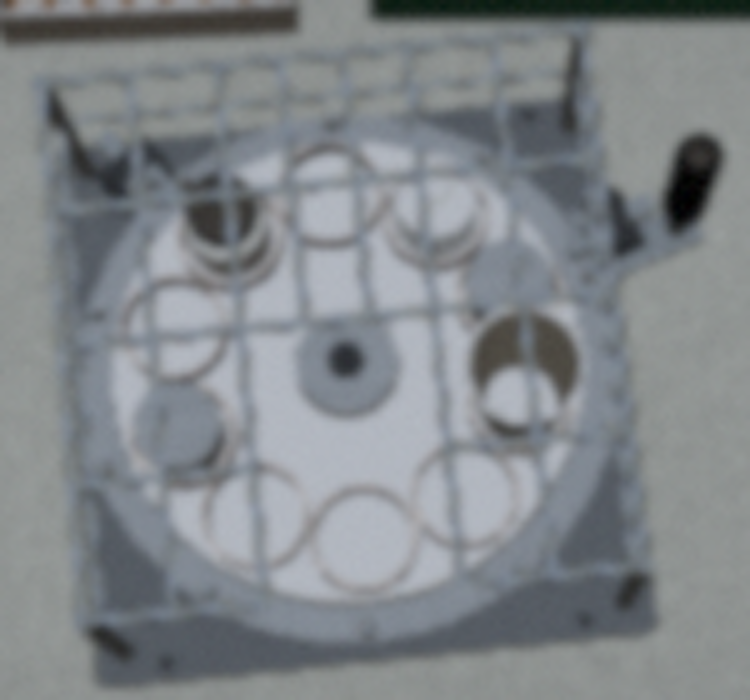

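View pics/sj.png

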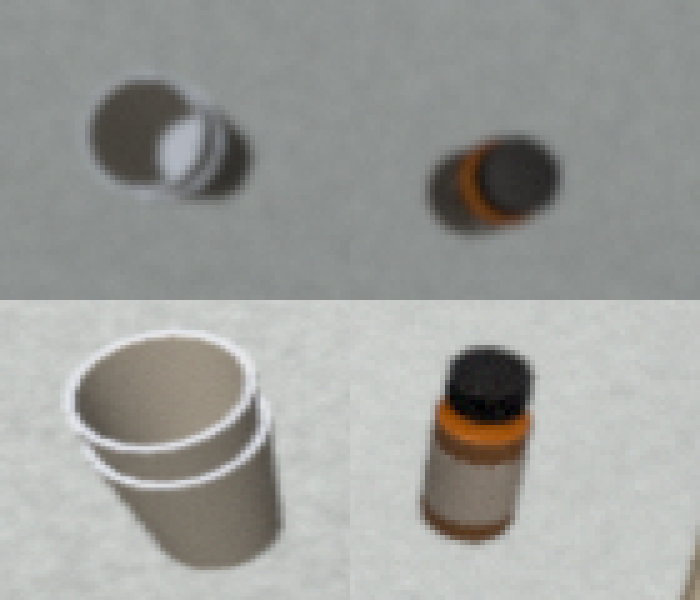

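Crop reading: pocket collars at (365,540), (258,518), (177,329), (334,196) and (468,497), cup rim at (525,363), handle top at (702,150). The cup is two pockets before the gap. Stack mouth is at (148,134) in the upper-left tile, jar cap at (520,177) in the upper-right.

```bash
python3 - <<'E'
from h import *
from scipy.optimize import least_squares
T=lambda u,v,z: at('top',240+u/5,138+v/5,z)[:2]
pk={0:(365,540),1:(258,518),3:(177,329),5:(334,196),9:(468,497)}
# pocket k clockwise-from-above from gap
P={k:T(u,v,62) for k,(u,v) in pk.items()}
def res(p):
    return np.concatenate([p[:2]+95*np.array([-np.cos(p[2]-k*.6283),-np.sin(p[2]-k*.6283)])-P[k] for k in P])
s=least_squares(res,[500,0,0]);c=s.x;print('centre,yaw',c,'res',s.fun.round(1),'hub',T(346,362,72))
y=c[2];R=np.array([[np.cos(y),-np.sin(y)],[np.sin(y),np.cos(y)]])
h=T(702,150,152);print('handle',h,'in carousel',R.T@(h-c[:2]),'expect',200*np.sin(.34),-200*np.cos(.34))
print('cup',T(525,363,140),np.linalg.norm(T(525,363,140)-c[:2]), 'opening',c[:2]+R@[-95,0])
for a in(-.34,0,.34,): print('grip',a,c[:2]+R@[-200*np.sin(a),-200*np.cos(a)])
print('stack',at('top',160+148/5,230+134/5,120),at('side',182.2,364,120))
print('jar',at('top',479,265.4,90),at('side',433,175,90))
print('plate corners',[T(u,v,12) for u,v in((98,688),(658,630))])
E
```

```text
centre,yaw [6.16377129e+02 4.36625031e+01 1.00601695e-01] res [-0.5 -0.4  0.3  0.3 -0.   0.1  0.3  0.1 -0.1  0.1] hub [616.17521625  45.11449589]
handle [ 705.32286479 -135.4027734 ] in carousel [  70.51211891 -187.09291331] expect 66.69741842816288 -188.55093310566923
cup [599.24799879 -47.48318191] 92.74126920506153 opening [521.85745727  34.12145484]
grip -0.34 [ 701.67388373 -137.23653965]
grip 0 [ 636.46354674 -155.32628005]
grip 0.34 [ 568.95350239 -150.63366155]
stack [484.81535484 340.35120326 120.        ] [484.88269651 345.11791879 120.        ]
jar [ 469.31008692 -389.61992334   90.        ] [ 469.11537736 -384.70829057   90.        ]
plate corners [array([448.08645619, 181.7339374 ]), array([ 481.06058918, -123.93319858])]
```

```bash
cat >> h.py <<'E'
def plan(*ts):
    s=r.sense();p=s['eef_pos'];y0=s['tcp_rot'][2];c,n=np.cos(y0),np.sin(y0)
    print('t %.2f'%s['clock'],p.round(1),'psi %.3f'%y0,'q',s['qpos'].round(2),'F',s['contact_force'].round(1),'op %.2f'%s['opening'])
    for x,y,z,psi in ts:
        d=np.array([x,y,z])-p
        w=(psi-y0+np.pi)%(2*np.pi)-np.pi
        print([round(float(v),1) for v in (c*d[0]+n*d[1],n*d[0]-c*d[1],-d[2])],'yaw %.1f'%-np.degrees(w))
C=np.array([616.8,44.3]);CY=.103
def grip(a): # lever swing a -> x,y,psi
    t=CY-np.pi/2+.34-a
    return C[0]+200*np.cos(t),C[1]+200*np.sin(t),t+np.pi
E
python3 - <<'E'
from h import *
x,y,p=grip(0);plan((x,y,240,p))
E
```

```text
t 0.25 [ 179.7 -598.4  238.9] psi 0.292 q [-1.28  0.35  1.63 -0.    1.16 -0.  ] F [ 0.4 -0.   0.2] op 1.00
[633.6, -292.1, -1.1] yaw -98.7
```

carry_out --targets '[{"dp": [634,-292,0],"yaw": -98.7},{"dp": [634,-292,0],"yaw": -98.7},{"dp": [634,-292,0],"yaw": -98.7},{"dp": [634,-292,0],"yaw": -98.7},{"dp": [634,-292,0],"yaw": -98.7},{"dp": [634,-292,0],"yaw": -98.7},{"dp": [634,-292,0],"yaw": -98.7},{"dp": [634,-292,0],"yaw": -98.7},{"dp": [634,-292,0],"yaw": -98.7},{"dp": [634,-292,0],"yaw": -98.7},{"dp": [634,-292,0],"yaw": -98.7},{"dp": [634,-292,0],"yaw": -98.7}]' --fingers 1 --grip_force 20

```text
clock: 1.75
eef_pos: [705.2, -133.3, 238.6]
tcp_rot: [3.141, -0.0, 2.018]
contact_force: [0.3, -0.6, 0.2]
opening: 1.003
grasp_force: 0.0
```

```bash
python3 - <<'E'
from h import *
x,y,p=grip(0);plan((x,y,114,p))
snap('side','s1.png',None,1.25)
E
```

```text
t 1.75 [ 705.2 -133.3  238.6] psi 2.018 q [-0.19  0.5   1.41  0.    1.23 -0.64] F [ 0.3 -0.6  0.2] op 1.00
[-1.6, -3.8, 124.6] yaw 0.2
```

View pics/s1.png

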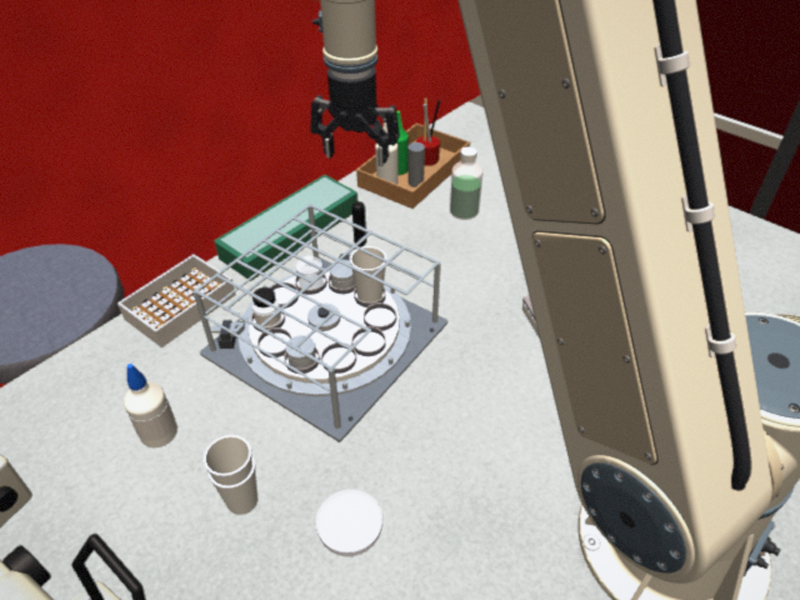

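The picture shows the open fingers at (328,145) and (387,150), centred over the handle at (359,210). Going down and closing.

carry_out --targets '[{"dp": [-1,-4,60],"yaw": 0},{"dp": [-1,-4,110],"yaw": 0},{"dp": [-1,-4,125],"yaw": 0},{"dp": [-1,-4,125],"yaw": 0}]'

```text
clock: 2.3
eef_pos: [699.2, -140.0, 114.3]
tcp_rot: [-3.141, -0.001, 2.014]
contact_force: [0.2, -0.1, -0.5]
opening: 1.001
grasp_force: 0.0
```

carry_out --targets '[{"dp": [0,0,0],"yaw": 0},{"dp": [0,0,0],"yaw": 0},{"dp": [0,0,0],"yaw": 0},{"dp": [0,0,0],"yaw": 0}]' --fingers -1 --grip_force 20

```text
clock: 2.8
eef_pos: [701.1, -139.1, 115.7]
tcp_rot: [3.139, 0.002, 2.015]
contact_force: [1.8, 0.1, 6.9]
opening: 0.281
grasp_force: 21.9
```

```bash
python3 - <<'E'
from h import *
plan(*[(*grip(a)[:2],114,grip(a)[2]) for a in np.linspace(0,.7,8)])
plan(*[(*grip(a)[:2],114,grip(a)[2]) for a in (.64,.68)])
E
```

```text
t 2.80 [ 701.1 -139.1  115.7] psi 2.015 q [-0.2   0.61  1.52  0.    1.01 -0.64] F [1.8 0.1 6.9] op 0.28
[1.9, 2.5, 1.7] yaw 0.0
[2.9, -17.5, 1.7] yaw 5.8
[5.9, -37.2, 1.7] yaw 11.5
[10.8, -56.6, 1.7] yaw 17.2
[17.7, -75.4, 1.7] yaw 23.0
[26.4, -93.4, 1.7] yaw 28.7
[36.9, -110.4, 1.7] yaw 34.4
[49.0, -126.3, 1.7] yaw 40.2
t 2.80 [ 701.1 -139.1  115.7] psi 2.015 q [-0.2   0.61  1.52  0.    1.01 -0.64] F [1.8 0.1 6.9] op 0.28
[41.5, -116.9, 1.7] yaw 36.7
[46.4, -123.2, 1.7] yaw 39.0
```

carry_out --targets '[{"dp": [0.5,-18,0],"yaw": 6},{"dp": [3.5,-37,0],"yaw": 11.5},{"dp": [8.5,-57,0],"yaw": 17},{"dp": [15.5,-76,0],"yaw": 23},{"dp": [24,-94,0],"yaw": 29},{"dp": [35,-111,0],"yaw": 34.5},{"dp": [40,-118,0],"yaw": 37},{"dp": [40,-118,0],"yaw": 37}]'

```text
clock: 3.8
eef_pos: [577.3, -152.3, 115.6]
tcp_rot: [3.138, -0.002, 1.368]
contact_force: [4.8, 9.1, 5.9]
opening: 0.286
grasp_force: 21.9
```

```bash
cat >> h.py <<'E'
def ang():
    s=r.sense();d=s['eef_pos'][:2]-C;t=np.arctan2(d[1],d[0]);print('swing %.3f rad %.1f'%(CY-np.pi/2+.34-t,np.hypot(*d)))
E
python3 - <<'E'
from h import *
ang();plan(*[(*grip(a)[:2],114,grip(a)[2]) for a in (.68,.70,.72)])
E
```

```text
swing 0.641 rad 200.5
t 3.80 [ 577.3 -152.3  115.6] psi 1.368 q [-0.26  0.45  1.8   0.    0.89 -0.06] F [4.8 9.1 5.9] op 0.29
[0.6, -7.8, 1.6] yaw 2.0
[0.8, -11.8, 1.6] yaw 3.1
[1.1, -15.8, 1.6] yaw 4.2
```

carry_out --targets '[{"dp": [1,-5,0],"yaw": 1},{"dp": [1,-8,0],"yaw": 2},{"dp": [1,-10,0],"yaw": 2},{"dp": [1,-10,0],"yaw": 2}]'

```text
clock: 4.3
eef_pos: [570.7, -150.8, 115.7]
tcp_rot: [3.133, -0.001, 1.334]
contact_force: [14.8, 2.1, -3.0]
opening: 0.289
grasp_force: 22.5
```

```bash
python3 - <<'E'
from h import *
ang();plan(*[(*grip(a)[:2],114,grip(a)[2]) for a in (.70,.72)])
E
```

```text
swing 0.675 rad 200.4
t 4.30 [ 570.7 -150.8  115.7] psi 1.334 q [-0.26  0.44  1.82  0.    0.88 -0.03] F [14.8  2.1 -3. ] op 0.29
[0.5, -5.0, 1.7] yaw 1.1
[0.6, -9.0, 1.7] yaw 2.3
```

carry_out --targets '[{"dp": [0,-3,0],"yaw": 0},{"dp": [0,-4,0],"yaw": 0},{"dp": [0,-4,0],"yaw": 0}]'

```text
clock: 4.68
eef_pos: [569.6, -150.5, 115.8]
tcp_rot: [3.127, -0.001, 1.334]
contact_force: [26.6, 0.5, -12.7]
opening: 0.281
grasp_force: 25.2
```

```bash
python3 - <<'E'
from h import *
ang();plan(*[(*grip(a)[:2],114,grip(a)[2]) for a in np.arange(.6,-.05,-.1)])
snap('top','t2.png',(230,130,400,290),4)
E
```

```text
swing 0.681 rad 200.4
t 4.67 [ 569.6 -150.5  115.8] psi 1.334 q [-0.26  0.43  1.82  0.    0.87 -0.03] F [ 26.6   0.5 -12.7] op 0.28
[1.0, 16.1, 1.8] yaw -4.6
[3.6, 36.0, 1.8] yaw -10.3
[8.2, 55.4, 1.8] yaw -16.1
[14.7, 74.3, 1.8] yaw -21.8
[23.0, 92.5, 1.8] yaw -27.5
[33.1, 109.7, 1.8] yaw -33.2
[44.9, 125.9, 1.8] yaw -39.0
```

View pics/t2.png

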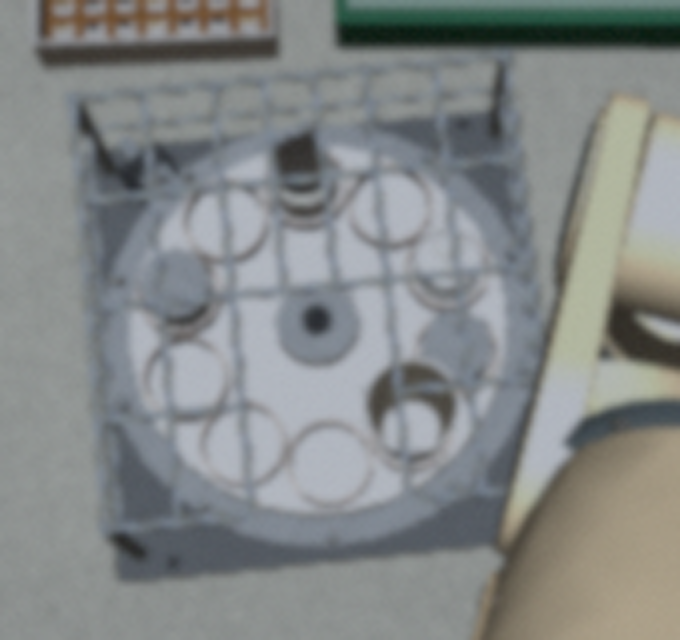

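The picture shows the dial one pocket on, with the cup at (412,405), next to the gap pocket at (331,462). Returning the lever.

carry_out --targets '[{"dp": [1,20,0],"yaw": -5},{"dp": [3.5,40,0],"yaw": -10},{"dp": [8,60,0],"yaw": -16},{"dp": [14.5,79,0],"yaw": -22},{"dp": [23,97,0],"yaw": -27.5},{"dp": [33,114,0],"yaw": -33},{"dp": [43,127,0],"yaw": -38},{"dp": [43,127,0],"yaw": -38}]'

```text
clock: 5.72
eef_pos: [699.7, -139.8, 115.7]
tcp_rot: [3.137, 0.006, 1.999]
contact_force: [6.4, -10.5, 1.8]
opening: 0.288
grasp_force: 21.6
```

```bash
python3 - <<'E'
from h import *
ang();plan(*[(*grip(a)[:2],115,grip(a)[2]) for a in [*np.arange(0,.65,.1),.7,.72]])
E
```

```text
swing 0.020 rad 201.9
t 5.72 [ 699.7 -139.8  115.7] psi 1.999 q [-0.2   0.6   1.52 -0.    1.01 -0.62] F [  6.4 -10.5   1.8] op 0.29
[2.0, 4.0, 0.7] yaw -0.8
[2.7, -16.0, 0.7] yaw 4.9
[5.4, -35.8, 0.7] yaw 10.6
[10.0, -55.2, 0.7] yaw 16.3
[16.6, -74.1, 0.7] yaw 22.1
[25.0, -92.2, 0.7] yaw 27.8
[35.2, -109.4, 0.7] yaw 33.5
[47.1, -125.5, 0.7] yaw 39.3
[49.7, -128.6, 0.7] yaw 40.4
```

carry_out --targets '[{"dp": [1,-16,0],"yaw": 5},{"dp": [3.5,-36,0],"yaw": 10.5},{"dp": [8.5,-55,0],"yaw": 16},{"dp": [15,-74,0],"yaw": 22},{"dp": [23.5,-92,0],"yaw": 28},{"dp": [33.5,-109,0],"yaw": 33.5},{"dp": [40,-117,0],"yaw": 36},{"dp": [46,-124,0],"yaw": 39},{"dp": [47,-127,0],"yaw": 39},{"dp": [48,-129,0],"yaw": 39},{"dp": [48,-129,0],"yaw": 39}]'

```text
clock: 7.1
eef_pos: [568.4, -149.7, 115.9]
tcp_rot: [3.122, -0.0, 1.316]
contact_force: [36.3, -7.5, -23.5]
opening: 0.287
grasp_force: 29.8
```

```bash
python3 - <<'E'
from h import *
ang();plan(*[(*grip(a)[:2],115,grip(a)[2]) for a in np.arange(.6,-.05,-.1)])
E
```

```text
swing 0.688 rad 199.9
t 7.10 [ 568.4 -149.7  115.9] psi 1.316 q [-0.26  0.43  1.83  0.    0.86 -0.01] F [ 36.3  -7.5 -23.5] op 0.29
[0.9, 17.5, 0.9] yaw -5.6
[3.8, 37.3, 0.9] yaw -11.3
[8.7, 56.6, 0.9] yaw -17.1
[15.5, 75.4, 0.9] yaw -22.8
[24.2, 93.5, 0.9] yaw -28.5
[34.6, 110.5, 0.9] yaw -34.3
[46.7, 126.5, 0.9] yaw -40.0
```

Hard on the stop. Returning.

carry_out --targets '[{"dp": [1,23,0],"yaw": -5.5},{"dp": [4,43,0],"yaw": -11},{"dp": [9,62,0],"yaw": -17},{"dp": [15.5,81,0],"yaw": -23},{"dp": [24,99,0],"yaw": -28.5},{"dp": [34,116,0],"yaw": -34},{"dp": [45,131,0],"yaw": -40},{"dp": [45,131,0],"yaw": -40}]'

```text
clock: 8.1
eef_pos: [700.5, -138.8, 115.6]
tcp_rot: [3.138, 0.006, 2.017]
contact_force: [6.4, -9.8, 1.8]
opening: 0.289
grasp_force: 21.9
```

```bash
python3 - <<'E'
from h import *
ang();plan(*[(*grip(a)[:2],115,grip(a)[2]) for a in [0]])
E
```

```text
swing 0.014 rad 201.3
t 8.10 [ 700.5 -138.8  115.6] psi 2.017 q [-0.2   0.61  1.52 -0.    1.01 -0.64] F [ 6.4 -9.8  1.8] op 0.29
[1.3, 2.9, 0.6] yaw 0.2
```

carry_out --targets '[{"dp": [0,0,0],"yaw": 0},{"dp": [0,0,0],"yaw": 0},{"dp": [0,0,0],"yaw": 0},{"dp": [0,0,-20],"yaw": 0},{"dp": [0,0,-70],"yaw": 0},{"dp": [0,0,-130],"yaw": 0},{"dp": [0,0,-165],"yaw": 0},{"dp": [0,0,-165],"yaw": 0}]' --fingers 1

```text
clock: 9.1
eef_pos: [698.6, -137.2, 285.0]
tcp_rot: [3.135, 0.005, 2.014]
contact_force: [0.9, 1.7, -0.6]
opening: 0.999
grasp_force: 0.0
```

```bash
python3 - <<'E'
from h import *
im=r.grab_frame('top')[:,:,::-1];s=r.grab_frame('side')[:,:,::-1]
O=(522.3,34.5)
a=px('top',(*O,140))[0];b=px('side',(*O,140))[0];e=px('side',(705,-137,140))[0];print(a,b,e)
def cr(i,p,w=40,h=50,f=5):
    x,y=int(p[0])-w,int(p[1])-h;print(x,y);return cv2.resize(i[y:y+2*h,x:x+2*w],None,fx=f,fy=f,interpolation=3)
cv2.imwrite('pics/cup.png',np.hstack([cr(im,a),cr(s,b)]))
E
```

```text
[311.69400277 241.04024848] [295.19137659 243.51842306] [288.11231497 166.15194233]
271 191
255 193
```

View pics/cup.png

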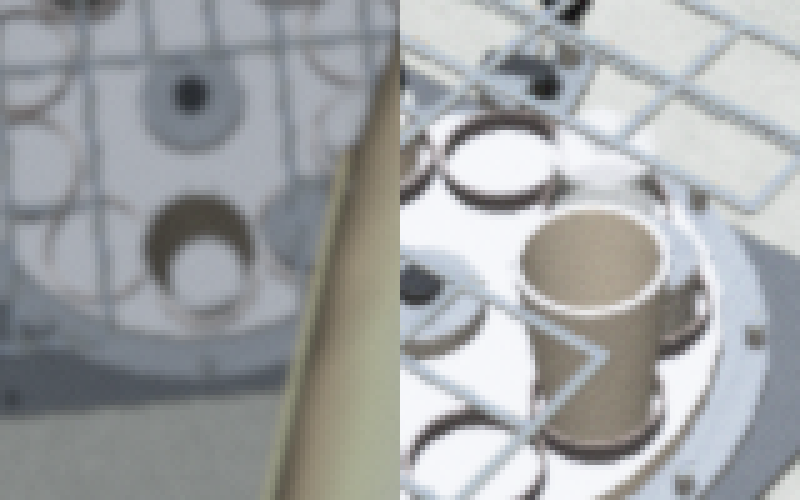

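Cup mouth is at (201,247) in the left tile, so it stands in the gap within 1 px of the predicted spot. Moving above it.

```bash
python3 - <<'E'
from h import *
plan((522.5,35.5,230,CY+np.pi/2))
E
```

```text
t 9.20 [ 696.8 -136.8  280.2] psi 2.014 q [-0.2   0.45  1.39  0.    1.3  -0.64] F [-0.8 -0.6 -0.8] op 1.00
[230.4, -83.4, 50.2] yaw 19.5
```

carry_out --targets '[{"dp": [230,-83,30],"yaw": 19.5},{"dp": [230,-83,30],"yaw": 19.5},{"dp": [230,-83,30],"yaw": 19.5},{"dp": [230,-83,50],"yaw": 19.5},{"dp": [230,-83,50],"yaw": 19.5},{"dp": [230,-83,50],"yaw": 19.5},{"dp": [230,-83,50],"yaw": 19.5}]'

```text
clock: 10.07
eef_pos: [524.3, 34.7, 229.5]
tcp_rot: [3.141, 0.0, 1.673]
contact_force: [-0.0, 0.5, -0.2]
opening: 1.002
grasp_force: 0.0
```

```bash
python3 - <<'E'
from h import *
plan((522.5,35.5,126,CY+np.pi/2))
E
```

```text
t 10.07 [524.3  34.7 229.5] psi 1.673 q [ 0.06  0.21  1.86 -0.    1.08 -0.04] F [-0.   0.5 -0.2] op 1.00
[1.0, -1.7, 103.5] yaw -0.0
```

carry_out --targets '[{"dp": [1,-1,50],"yaw": 0},{"dp": [1,-1,90],"yaw": 0},{"dp": [1,-1,103],"yaw": 0},{"dp": [1,-1,103],"yaw": 0}]'

```text
clock: 10.58
eef_pos: [522.5, 35.7, 126.2]
tcp_rot: [-3.141, -0.0, 1.673]
contact_force: [1.1, -0.6, 0.3]
opening: 1.001
grasp_force: 0.0
```

carry_out --targets '[{"dp": [0,0,0],"yaw": 0},{"dp": [0,0,0],"yaw": 0},{"dp": [0,0,0],"yaw": 0},{"dp": [0,0,0],"yaw": 0}]' --fingers -1 --grip_force 20

```text
clock: 11.08
eef_pos: [523.5, 36.3, 128.2]
tcp_rot: [3.138, 0.0, 1.674]
contact_force: [-0.5, -0.2, 5.5]
opening: 0.695
grasp_force: 20.3
```

```bash
python3 - <<'E'
from h import *
plan((485,343,260,CY+np.pi/2))
snap('side','g.png',(200,130,360,290),3.75)
E
```

```text
t 11.07 [523.5  36.3 128.2] psi 1.674 q [ 0.07  0.34  1.95 -0.    0.86 -0.04] F [-0.5 -0.2  5.5] op 0.70
[309.1, -6.6, -131.8] yaw 0.0
```

View pics/g.png

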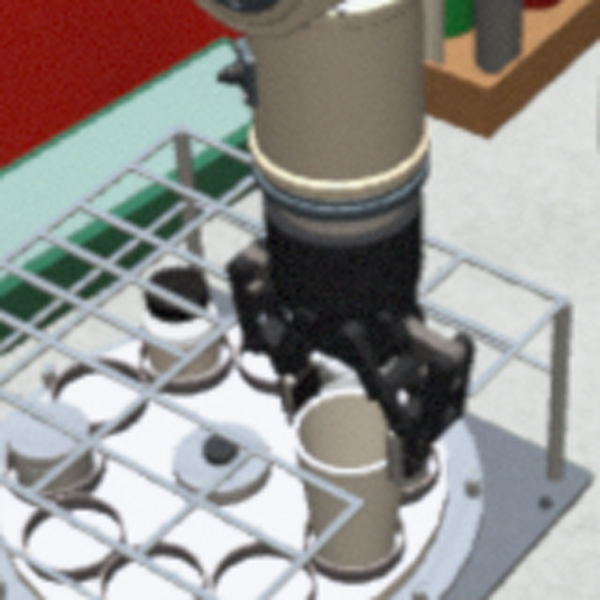

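The cup is held just under the rim by both fingers, upright, clear of its neighbours. Lifting, and using the held cup (at the known TCP) to correct the camera bias for the stack.

carry_out --targets '[{"dp": [0,0,-15],"yaw": 0},{"dp": [0,0,-50],"yaw": 0},{"dp": [0,0,-100],"yaw": 0},{"dp": [0,0,-135],"yaw": 0},{"dp": [0,0,-135],"yaw": 0}]'

```text
clock: 11.75
eef_pos: [524.0, 36.3, 265.6]
tcp_rot: [3.135, 0.0, 1.674]
contact_force: [0.3, 0.5, -1.2]
opening: 0.694
grasp_force: 21.9
```

```bash
python3 - <<'E'
from h import *
print(at('top',311.2,240.4,140),at('side',293.8,244.8,140))
plan((485,343,262,CY+np.pi/2))
E
```

```text
[523.89373199  35.73187231 140.        ] [521.92353381  38.84874837 140.        ]
t 11.75 [524.   36.3 265.6] psi 1.674 q [ 0.07  0.17  1.82  0.    1.15 -0.04] F [ 0.3  0.5 -1.2] op 0.69
[309.1, -7.1, 3.6] yaw 0.0
```

carry_out --targets '[{"dp": [50,-3,0],"yaw": 0},{"dp": [105,-5,0],"yaw": 0},{"dp": [165,-6,0],"yaw": 0},{"dp": [220,-7,0],"yaw": 0},{"dp": [270,-7,0],"yaw": 0},{"dp": [300,-7,0],"yaw": 0},{"dp": [308,-7,10],"yaw": 0},{"dp": [308,-7,20],"yaw": 0},{"dp": [308,-7,30],"yaw": 0},{"dp": [308,-7,30],"yaw": 0},{"dp": [308,-7,30],"yaw": 0}]'

```text
clock: 13.12
eef_pos: [483.7, 341.3, 231.5]
tcp_rot: [3.141, -0.0, 1.673]
contact_force: [-0.6, -0.3, 0.6]
opening: 0.695
grasp_force: 21.9
```

```bash
python3 - <<'E'
from h import *
plan((485.3,341.8,213,CY+np.pi/2))
im=r.grab_frame('top')[:,:,::-1];s=r.grab_frame('side')[:,:,::-1]
a=px('top',(485,342,130))[0];b=px('side',(485,342,150))[0];print(a,b)
def cr(i,p,w=40,h=60,f=5):
    x,y=int(p[0])-w,int(p[1])-h;print(x,y);return cv2.resize(i[y:y+2*h,x:x+2*w],None,fx=f,fy=f,interpolation=3)
cv2.imwrite('pics/st.png',np.hstack([cr(im,a),cr(s,b)]))
E
```

```text
t 13.12 [483.7 341.3 231.5] psi 1.673 q [ 0.61  0.31  1.71 -0.    1.12  0.51] F [-0.6 -0.3  0.6] op 0.69
[0.4, 1.6, 18.5] yaw -0.0
[187.63609313 256.18746948] [180.30776922 352.29833169]
147 196
140 292
```

View pics/st.png

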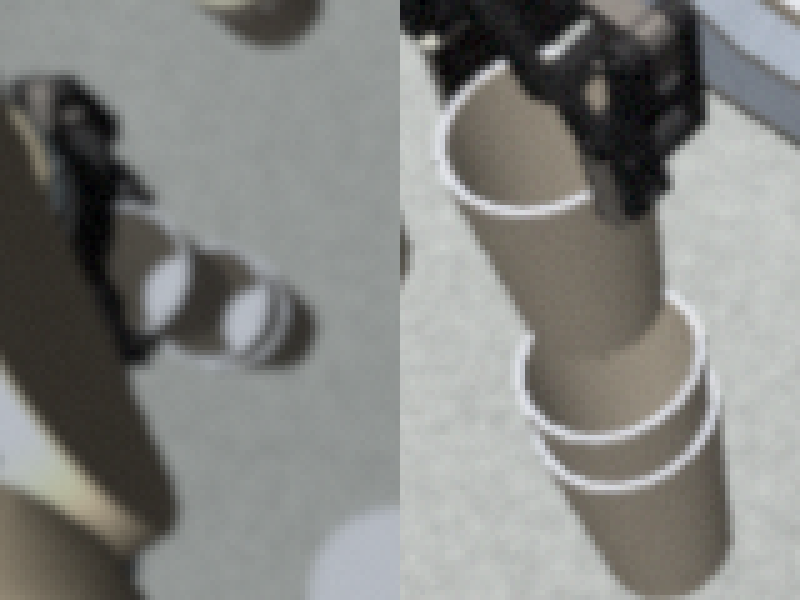

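```bash
python3 - <<'E'
from h import *
t=np.linspace(0,6.28,60)
def ring(x,y,z,rr=31):
    p=px('side',np.c_[x+rr*np.cos(t),y+rr*np.sin(t),0*t+z]);q=(p-[140,292])*5+[400,0];print(q.min(0).round(),q.max(0).round())
ring(483.7,341.3,243.5);ring(485.3,341.8,120)
E
```

```text
[441.  40.] [655. 209.]
[522. 273.] [714. 436.]
```

Side view: the held cup (rim left edge 437, bottom 216) is upright over the stack mouth (517–705, bottom 440), agreeing with the prediction to about 1 mm. Lowering.

carry_out --targets '[{"dp": [0,1.5,10],"yaw": 0},{"dp": [0,1.5,20],"yaw": 0},{"dp": [0,1.5,30],"yaw": 0},{"dp": [0,1.5,40],"yaw": 0},{"dp": [0,1.5,50],"yaw": 0},{"dp": [0,1.5,60],"yaw": 0},{"dp": [0,1.5,66],"yaw": 0},{"dp": [0,1.5,72],"yaw": 0},{"dp": [0,1.5,72],"yaw": 0}]'

```text
clock: 14.35
eef_pos: [484.7, 341.8, 158.9]
tcp_rot: [-3.141, 0.0, 1.674]
contact_force: [-0.5, -0.3, -0.5]
opening: 0.697
grasp_force: 21.9
```

carry_out --targets '[{"dp": [0,0,4],"yaw": 0},{"dp": [0,0,8],"yaw": 0},{"dp": [0,0,12],"yaw": 0},{"dp": [0,0,14],"yaw": 0},{"dp": [0,0,15],"yaw": 0},{"dp": [0,0,15],"yaw": 0}]'

```text
clock: 15.1
eef_pos: [484.9, 342.0, 144.3]
tcp_rot: [3.142, 0.0, 1.674]
contact_force: [0.3, 0.4, -0.4]
opening: 0.697
grasp_force: 21.9
```

carry_out --targets '[{"dp": [0,0,2],"yaw": 0},{"dp": [0,0,3.5],"yaw": 0},{"dp": [0,0,3.5],"yaw": 0}]'

```text
clock: 15.48
eef_pos: [484.8, 341.9, 140.7]
tcp_rot: [-3.141, 0.0, 1.674]
contact_force: [0.5, -0.3, -0.4]
opening: 0.697
grasp_force: 21.9
```

carry_out --targets '[{"dp": [0,0,0],"yaw": 0},{"dp": [0,0,0],"yaw": 0},{"dp": [0,0,0],"yaw": 0},{"dp": [0,0,0],"yaw": 0},{"dp": [0,0,0],"yaw": 0},{"dp": [0,0,-20],"yaw": 0},{"dp": [0,0,-50],"yaw": 0},{"dp": [0,0,-100],"yaw": 0},{"dp": [0,0,-110],"yaw": 0}]' --fingers 1

```text
clock: 16.6
eef_pos: [486.4, 343.0, 254.4]
tcp_rot: [3.137, -0.003, 1.674]
contact_force: [0.6, 0.8, -0.9]
opening: 1.001
grasp_force: 0.0
```

```bash
python3 - <<'E'
from h import *
plan((469,-387,250,1.2))
s=r.grab_frame('side')[:,:,::-1]
cv2.imwrite('pics/n.png',cv2.resize(s[292:412,120:240],None,fx=4,fy=4,interpolation=3))
E
```

```text
t 16.60 [486.4 343.  254.4] psi 1.674 q [0.61 0.29 1.69 0.   1.16 0.51] F [ 0.6  0.8 -0.9] op 1.00
[-724.3, -92.5, 4.4] yaw 27.2
```

View pics/n.png

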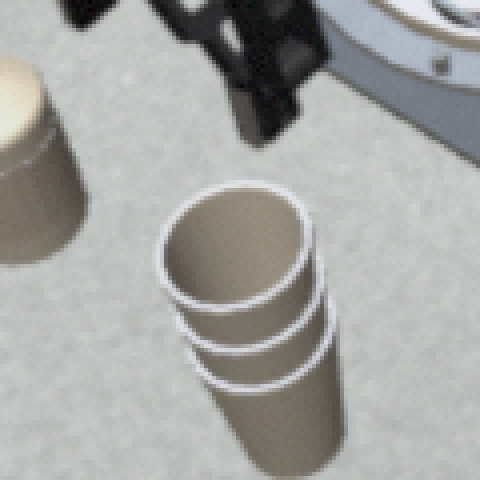

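Three evenly spaced rims at (235,245), (255,300) and (262,350): the cup is nested upright. On to the jar.

carry_out --targets '[{"dp": [-60,-8,0],"yaw": 2},{"dp": [-120,-15,0],"yaw": 5},{"dp": [-180,-23,0],"yaw": 7},{"dp": [-240,-31,0],"yaw": 9},{"dp": [-300,-38,0],"yaw": 11},{"dp": [-360,-46,0],"yaw": 14},{"dp": [-420,-54,0],"yaw": 16},{"dp": [-480,-61,0],"yaw": 18},{"dp": [-540,-69,0],"yaw": 20},{"dp": [-600,-77,0],"yaw": 23},{"dp": [-660,-84,0],"yaw": 25},{"dp": [-725,-92,0],"yaw": 27}]'

```text
clock: 18.15
eef_pos: [467.4, -387.3, 249.3]
tcp_rot: [-3.14, -0.001, 1.202]
contact_force: [1.0, 0.2, 0.8]
opening: 0.999
grasp_force: 0.0
```

carry_out --targets '[{"dp": [0,0,40],"yaw": 0},{"dp": [0,0,80],"yaw": 0},{"dp": [0,0,100],"yaw": 0},{"dp": [0,0,100],"yaw": 0},{"dp": [0,0,100],"yaw": 0}]'

```text
clock: 18.77
eef_pos: [468.4, -385.7, 151.0]
tcp_rot: [3.141, 0.0, 1.203]
contact_force: [0.3, -1.5, 1.0]
opening: 1.0
grasp_force: 0.0
```

```bash
python3 - <<'E'
from h import *
plan((469.8,-388,41,1.2))
E
```

```text
t 18.77 [ 468.4 -385.7  151. ] psi 1.203 q [-0.69  0.42  1.75  0.    0.97 -0.32] F [ 0.3 -1.5  1. ] op 1.00
[-1.6, 2.1, 110.0] yaw 0.2
```

carry_out --targets '[{"dp": [-1.5,2,40],"yaw": 0},{"dp": [-1.5,2,80],"yaw": 0},{"dp": [-1.5,2,105],"yaw": 0},{"dp": [-1.5,2,110],"yaw": 0},{"dp": [-1.5,2,110],"yaw": 0}]'

```text
clock: 19.4
eef_pos: [470.2, -388.3, 41.9]
tcp_rot: [3.14, 0.0, 1.203]
contact_force: [0.7, -0.2, 0.3]
opening: 1.003
grasp_force: 0.0
```

carry_out --targets '[{"dp": [0,0,0],"yaw": 0},{"dp": [0,0,0],"yaw": 0},{"dp": [0,0,0],"yaw": 0},{"dp": [0,0,0],"yaw": 0},{"dp": [0,0,0],"yaw": 0}]' --fingers -1 --grip_force 25

```text
clock: 20.02
eef_pos: [470.1, -388.3, 41.9]
tcp_rot: [3.14, 0.001, 1.203]
contact_force: [-1.0, 1.7, 6.0]
opening: 0.544
grasp_force: 24.8
```

carry_out --targets '[{"dp": [0,0,-15],"yaw": 0},{"dp": [0,0,-60],"yaw": 0},{"dp": [0,0,-120],"yaw": 0},{"dp": [0,0,-170],"yaw": 0},{"dp": [0,0,-200],"yaw": 0},{"dp": [0,0,-200],"yaw": 0}]'

```text
clock: 20.78
eef_pos: [470.6, -388.7, 244.3]
tcp_rot: [3.136, 0.002, 1.203]
contact_force: [0.5, 0.0, -1.7]
opening: 0.539
grasp_force: 26.3
```

```bash
python3 - <<'E'
from h import *
plan((523.5,36,240,CY+np.pi/2))
E
```

```text
t 20.77 [ 470.6 -388.7  244.3] psi 1.203 q [-0.69  0.32  1.67 -0.    1.15 -0.32] F [ 0.5  0.  -1.7] op 0.54
[415.3, -103.4, 4.3] yaw -27.0
```

carry_out --targets '[{"dp": [50,-12,0],"yaw": -4},{"dp": [105,-26,0],"yaw": -8},{"dp": [165,-41,0],"yaw": -12},{"dp": [225,-56,0],"yaw": -16},{"dp": [285,-71,0],"yaw": -20},{"dp": [345,-86,0],"yaw": -24},{"dp": [390,-97,0],"yaw": -27},{"dp": [414,-103.5,0],"yaw": -27},{"dp": [414,-103.5,50],"yaw": -27},{"dp": [414,-103.5,80],"yaw": -27},{"dp": [414,-103.5,100],"yaw": -27},{"dp": [414,-103.5,100],"yaw": -27}]'

```text
clock: 22.28
eef_pos: [519.7, 35.6, 138.5]
tcp_rot: [-3.136, -0.0, 1.674]
contact_force: [-0.1, 0.4, -1.7]
opening: 0.543
grasp_force: 26.2
```

```bash
python3 - <<'E'
from h import *
plan((522.8,35.3,112,CY+np.pi/2))
E
```

```text
t 22.27 [519.7  35.6 138.5] psi 1.674 q [ 0.07  0.32  1.94  0.    0.89 -0.04] F [-0.1  0.4 -1.7] op 0.54
[-0.6, 3.0, 26.5] yaw 0.0
```

carry_out --targets '[{"dp": [0,0,0],"yaw": 0},{"dp": [0,0,0],"yaw": 0},{"dp": [0,0,0],"yaw": 0}]'

```text
clock: 22.65
eef_pos: [522.3, 35.7, 141.5]
tcp_rot: [3.14, 0.0, 1.674]
contact_force: [-0.3, 0.1, -0.7]
opening: 0.539
grasp_force: 26.2
```

```bash
python3 - <<'E'
from h import *
plan((522.8,35.3,108,CY+np.pi/2))
E
```

```text
t 22.65 [522.3  35.7 141.5] psi 1.674 q [ 0.07  0.32  1.94  0.    0.89 -0.04] F [-0.3  0.1 -0.7] op 0.54
[-0.5, 0.5, 33.5] yaw 0.0
```

carry_out --targets '[{"dp": [-0.5,0.5,15],"yaw": 0},{"dp": [-0.5,0.5,28],"yaw": 0},{"dp": [-0.5,0.5,34],"yaw": 0},{"dp": [-0.5,0.5,37],"yaw": 0},{"dp": [-0.5,0.5,40],"yaw": 0},{"dp": [-0.5,0.5,42],"yaw": 0},{"dp": [-0.5,0.5,42],"yaw": 0},{"dp": [-0.5,0.5,42],"yaw": 0}]'

```text
clock: 23.65
eef_pos: [523.6, 35.6, 100.3]
tcp_rot: [3.139, -0.0, 1.674]
contact_force: [-2.9, 2.6, 14.7]
opening: 0.549
grasp_force: 30.6
```

```bash
python3 - <<'E'
from h import *
plan((522.8,35.3,92,CY+np.pi/2));print(r.sense()['wrist_torque'].round(2))
E
```

```text
t 23.65 [523.6  35.6 100.3] psi 1.674 q [ 0.06  0.38  1.96  0.    0.8  -0.04] F [-2.9  2.6 14.7] op 0.55
[-0.2, -0.9, 8.3] yaw 0.0
[ 0.14  0.64 -0.1 ]
```

Contact on the collar, with the moments pointing to the -x,-y side. I'll ease up, shift about 1.2 mm towards +x,+y and retry.

carry_out --targets '[{"dp": [0,0,-6],"yaw": 0},{"dp": [1.2,1.2,-6],"yaw": 0},{"dp": [1.2,1.2,-6],"yaw": 0},{"dp": [1.2,1.2,-3],"yaw": 0},{"dp": [1.2,1.2,-1],"yaw": 0},{"dp": [1.2,1.2,0],"yaw": 0},{"dp": [1.2,1.2,0],"yaw": 0}]'

```text
clock: 24.52
eef_pos: [523.7, 37.0, 99.7]
tcp_rot: [3.141, -0.001, 1.674]
contact_force: [-4.2, 3.0, 14.8]
opening: 0.544
grasp_force: 30.8
```

```bash
python3 - <<'E'
from h import *
plan((522.8,35.3,92,CY+np.pi/2));print(r.sense()['wrist_torque'].round(2))
E
```

```text
t 24.52 [523.7  37.   99.7] psi 1.674 q [ 0.07  0.38  1.96  0.    0.8  -0.04] F [-4.2  3.  14.8] op 0.54
[-1.6, -1.1, 7.7] yaw -0.0
[ 0.2   0.9  -0.09]
```

carry_out --targets '[{"dp": [0,0,-6],"yaw": 0},{"dp": [1.5,-1.7,-6],"yaw": 0},{"dp": [1.5,-1.7,-6],"yaw": 0},{"dp": [1.5,-1.7,-3],"yaw": 0},{"dp": [1.5,-1.7,-1],"yaw": 0},{"dp": [1.5,-1.7,0],"yaw": 0},{"dp": [1.5,-1.7,0],"yaw": 0}]'

```text
clock: 25.4
eef_pos: [522.6, 38.2, 98.9]
tcp_rot: [3.14, -0.0, 1.674]
contact_force: [3.3, 2.6, -0.4]
opening: 0.544
grasp_force: 28.7
```

```bash
cat >> h.py <<'E'
def con(L=.2):
    s=r.sense();F=s['contact_force'];t=s['wrist_torque'];print(s['eef_pos'].round(1),'F',F.round(1),'t',t.round(2),'contact x %.0f y %.0f'%(-1e3*(t[1]+L*F[0])/F[2],1e3*(t[0]-L*F[1])/F[2]))
E
python3 - <<'E'
from h import *
con()
E
```

```text
[522.6  38.2  98.9] F [ 3.3  2.6 -0.4] t [ 0.43 -0.8  -0.01] contact x -285 y 198
```

Vertical force is gone, so the jar has entered the collar. Going on down.

carry_out --targets '[{"dp": [0.4,0.6,2],"yaw": 0},{"dp": [0.4,0.6,3.5],"yaw": 0},{"dp": [0.4,0.6,5],"yaw": 0},{"dp": [0.4,0.6,5],"yaw": 0}]'

```text
clock: 25.9
eef_pos: [522.6, 38.4, 93.7]
tcp_rot: [3.141, 0.0, 1.674]
contact_force: [5.6, 0.8, -2.0]
opening: 0.54
grasp_force: 28.5
```

```bash
python3 - <<'E'
from h import *
con()
E
```

```text
[522.6  38.4  93.7] F [ 5.6  0.8 -2. ] t [ 0.32 -0.99  0.02] contact x 61 y -82
```

carry_out --targets '[{"dp": [0,1,0],"yaw": 0},{"dp": [0,1,1],"yaw": 0},{"dp": [0,1,2],"yaw": 0},{"dp": [0,1,2],"yaw": 0}]'

```text
clock: 26.4
eef_pos: [522.8, 38.4, 91.7]
tcp_rot: [-3.141, 0.0, 1.674]
contact_force: [0.5, -0.0, 2.3]
opening: 0.546
grasp_force: 29.1
```

```bash
python3 - <<'E'
from h import *
con()
E
```

```text
[522.8  38.4  91.7] F [ 0.5 -0.   2.3] t [ 0.09 -0.2   0.01] contact x 42 y 39
```

On the floor (z as expected, a light 2 N up). Releasing and rising.

carry_out --targets '[{"dp": [0,0,0],"yaw": 0},{"dp": [0,0,0],"yaw": 0},{"dp": [0,0,0],"yaw": 0},{"dp": [0,0,0],"yaw": 0},{"dp": [0,0,-15],"yaw": 0},{"dp": [0,0,-50],"yaw": 0},{"dp": [0,0,-110],"yaw": 0},{"dp": [0,0,-170],"yaw": 0},{"dp": [0,0,-200],"yaw": 0},{"dp": [0,0,-200],"yaw": 0}]' --fingers 1

```text
clock: 27.65
eef_pos: [524.5, 38.6, 295.5]
tcp_rot: [3.135, 0.0, 1.674]
contact_force: [0.1, -0.2, 0.3]
opening: 1.001
grasp_force: 0.0
```

```bash
python3 - <<'E'
from h import *
print(r.sense()['eef_pos'],r.sense()['contact_force'])
# side check: dark cap and amber/label centroid vs prediction for a jar standing at (522.8,38.4)
s=r.grab_frame('side').astype(int)
q=px('side',[(522.8,38.4,140),(522.8,38.4,118),(522.8,38.4,95)]);print(q.round(1))
hsv=cv2.cvtColor(s.astype(np.uint8),cv2.COLOR_RGB2HSV)
x0,y0=int(q[0,0])-30,int(q[0,1])-25
w=hsv[y0:y0+85,x0:x0+60]
for n,m in(('dark',w[...,2]<60),('amber',(w[...,1]>150)&(w[...,2]>60)&(w[...,0]<25))):
    k,l,st,c=cv2.connectedComponentsWithStats(m.astype(np.uint8))
    print(n,[(st[i,:2]+[x0,y0],st[i,2:],(c[i]+[x0,y0]).round(1)) for i in range(1,k) if st[i,4]>40])
# predicted cap outline
t=np.linspace(0,6.28,40);p=np.vstack([px('side',np.c_[522.8+20.5*np.cos(t),38.4+20.5*np.sin(t),0*t+z]) for z in(122,140)]);print('cap box',p.min(0).round(1),p.max(0).round(1))
E
```

```text
[524.54428941  38.58739062 295.49725525] [ 0.10301441 -0.18381242  0.34131621]
[[293.6 244.5]
 [294.  252.4]
 [294.5 260.4]]
dark [(array([286, 237]), array([ 19,  19, 295], dtype=int32), array([294.7, 246.5]))]
amber [(array([285, 251]), array([ 22,  13, 129], dtype=int32), array([296.9, 257.1]))]
cap box [283.1 237.1] [304.4 258.5]
```

The cap in the side view fills (286–304, 237–255), as predicted for a jar seated upright. Handing in.

```bash
python3 -c "
from rig import r
print(r.sign_off())"
```

```text
the job is handed in; nothing more can be done
None
```

I handed the job in at about 28 s with the cup nested upright in the stack, the jar standing upright in the pocket it freed, and the lever back at rest; sign-off returned no verdict.

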